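# Gauge an empty post socket and fit the matching support post

## Robot

A 6-joint arm with a two-finger parallel gripper is mounted at the origin on the work surface. World frame = base frame: x ahead of the robot, y to its left, z up, the work surface at z = 0. Lengths are in m, angles in rad, forces in N, time in s.
With the tool pointing down it reaches from about 0.275 to 0.875 m from the base axis. Payload 12.5 kg.
Tool frame: the origin (TCP) lies at the very end of the fingers, on their centre line; the grasp point (between the pads) lies 19 mm behind it; z points along the fingers, y is the line along which they close (so a half turn about z gives the same grasp; the last joint's range is limited). The gripper opens to 85 mm and grips with 20 to 120 N. Pads are 22 mm wide; open, the fingers measure 114 mm over their backs; the gripper's body (76 mm by 85 mm) begins 54 mm behind the grasp point. The pads swing forward as they close: fully open they stand 13 mm farther back than shut.
Start: joints at [-1.256, 0.351, 1.652, -0, 1.139, -0.085], TCP at [0.214, -0.507, 0.231] pointing down, gripper open.
Joint ranges: [-2.75, 2.75], [-0.79, 2.1], [0.01, 2.65], [-1.57, 4.71], [0.07, 3.14], [-2.87, 2.87]. Speed limits (rad/s): [2.22, 2.22, 2.79, 3.14, 3.14, 3.14].

## Interface

Orientations are given as [roll, pitch, yaw] about the fixed x, y, z axes, in that order (R = Rz(yaw) Ry(pitch) Rx(roll)).
In Python, from bench import bot gives the robot as it stands. The module is installed in compiled form; this text tells all that it offers.
- The arm moves only by the tool servo_tool, never from a script. Its argument "commands" is a list of rows, each a list of 7 numbers: the turn, a rotation vector about the world's x, y, z in rad, then the shift along the world's x, y, z in m, then the opening, from 0 (shut) to 1 (fully open). In form: [[wx, wy, wz, dx, dy, dz, gripper], ...]. A call has 1 to 10 rows; each row is the pose to reach, as a shift and turn from the pose commanded when the call began; what a row does not reach only later rows make up. A row lasts 1/8 s, in which the tool goes at most 62.5 mm and 10.7 degrees, less where a joint would pass 70% of its speed; a pose out of reach is approached as far as the arm can. A call with a gripper value outside its range is refused whole. The fingers move at their own pace and stop on an object; the grip force is fixed at half the most. Time passes only in rows, so rows that repeat a pose let the fingers close. It gives the time, the measured TCP pose, the force, the opening and the grip force at its end, in the units of the state.
- bot.get_state(): the state, without advancing time (a new reading comes with each control period).
- bot.grab_frame(name): name is "side" or "top" or "wrist"; returns the picture (400x640x3 uint8, blue, green, red); there is no depth.
- bot.camera_params(name): a dict with "fov_y" (degrees; the focal length in pixels is half the picture's height over the tangent of half this angle, whatever the lens; pixels are square), "cx", "cy" (the principal point, pixels), "rvec" (rotation vector, rad) and "tvec" (3), from world to camera coordinates, as OpenCV has them. Camera axes: x right, y down, z forward; pixel columns grow to the right and rows downward; lengths in m; the calibration is good to about 2 mm. A picture is of the moment at which its call begins: read the wrist's pose just before it. camera_params takes no time and is no camera call; for the wrist camera it gives the pose at the moment of the call.
- bot.finish_job(): hands the job in; it is judged then, once.
The state is a dict: "clock": time; "q": joint angles; "joint_vel": joint speeds; "joint_efforts": joint torques, N m; "eef_pos": TCP position; "tcp_rot": TCP orientation; "ft_force": force on the tool from outside, world axes, zero at the start; "wrist_torque": the same for the moment, N m; "width": finger opening in m; "grip_force": force on a finger pad.
Only numpy, scipy, OpenCV 4.12 (cv2) and the standard library are available. Lean on these libraries where they do the work, as an engineer would, in place of code of your own. Each camera call takes 0.05 s, during which the arm holds its last target. There are 200 camera calls.

## Task

The slide-staining stand is missing one of its three support posts: take the depth rod from its holder, gently feel with it how deep the empty socket is, and put it back in its holder. Then choose the post from the rack that will stand level with the two posts already on the stand, and fit it gently, right to the bottom of the socket; do not let go of a wrong post in it. Leave the other two posts in the rack and do not disturb the dish, the slide box or the jar.

Things in the scene. Friction and masses are not known exactly. Their poses are not given: they have to be found in the camera images.
- stand: Staining stand, fixed to the bench: white housing with an aluminium deck, 170 (x) x 180 (y) x 70 mm high; origin at the centre of its underside, z up. Two steel posts of 16 mm diameter stand fixed on the deck at x = +48 mm, y = +58 and -58 mm, their tops 30 mm above the deck (100 mm above the bench). The empty socket is at x = -45 mm, y = 0.
- socket (a point): Centre of the mouth of the empty socket, in the deck's top face (70 mm above the bench). A round upright blind hole, 17.8 mm in diameter, whose depth is 30, 40 or 50 mm, different from start to start, with a flat rigid floor. Axes as the stand's.
- rack: Grey plastic post rack, fixed, 60 (x) x 170 (y) x 40 mm high; origin at the centre of its underside. Three upright holes of 19 mm diameter and 30 mm depth along its y axis, at y = -52, 0 and +52 mm, each with one loose post standing in it, in any order.
- post_short: Loose plain steel post, round, 16 mm in diameter, 60 mm long, about 60 g, upright in the rack (30 mm of it stands above the rack); foot edge chamfered 1 mm; origin at the centre of its foot, z along the post to its top.
- post_mid: As the short post but 70 mm long (40 mm stands above the rack).
- post_long: As the short post but 80 mm long (50 mm stands above the rack).
- post_short_top (a point): Centre of the short post's top face, 60 mm from its foot.
- post_mid_top (a point): Centre of the mid post's top face, 70 mm from its foot.
- post_long_top (a point): Centre of the long post's top face, 80 mm from its foot.
- holder: White plastic rod holder, fixed, 60 x 60 x 40 mm high; origin at the centre of its underside.
- holder_hole0 (a point): Centre of the mouth of the holder's hole, in its top face (40 mm above the bench): 12 mm in diameter, 30 mm deep.
- rod: Loose depth rod, about 50 g, 120 mm long, standing upright in the holder: a steel rod of 8 mm diameter and 75 mm length with a flat tip, then a black handle of 16 mm diameter and 45 mm length. Origin at the centre of the tip, z along the rod towards the handle. More than 25 N between rod or post and the stand is too hard.
- dish: Shallow glass dish, 90 mm across, 16 mm high, loose bystander; origin under its centre.
- slide_box: Open cardboard slide box, 85 x 65 x 30 mm, loose bystander; origin under its centre.
- jar: Amber glass jar, 52 mm in diameter, 70 mm high, loose bystander; origin under its centre.
Not all that is in view belongs to the job. Leave any red or turquoise look-alike of the holder alone.

How it is judged:
On the way, in this order (a step that is already met when the one before it is completed fails the run):
1. the rod's tip is pressed lightly on the floor of the socket, the rod upright (horizontal distance between rod and socket below 0.0075 m and angle between rod's own z axis and vertical below 0.2 rad and contact force between rod and stand above 0.3 N and linear speed of rod below 0.02 m/s and (z of rod in the frame of socket between -0.033 and -0.027 m or z of rod in the frame of socket between -0.043 and -0.037 m or z of rod in the frame of socket between -0.053 and -0.047 m)), for 0.1 s.
2. the rod stands in its holder again, released (horizontal distance between rod and holder_hole0 below 0.006 m and z of rod in the frame of holder_hole0 below -0.025 m and angle between rod's own z axis and vertical below 0.25 rad and contact force between the fingers and rod below 0.05 N), for 0.1 s.
At the end, for the whole second after the job is handed in: One post stands released at rest in the socket: upright within 0.1 rad, 4 mm of its centre, its top level with the fixed posts (30 mm over the deck) within 3 mm. The other posts stand in the rack within 15 mm of their start. The rod stands released in its holder, tip 25 mm deep or more (all of step 2 and linear speed of rod below 0.01 m/s and ((horizontal distance between post_short_top and socket below 0.004 m and z of post_short_top in the frame of socket between 0.027 and 0.033 m and angle between post_short's own z axis and vertical below 0.1 rad and linear speed of post_short below 0.01 m/s and contact force between the fingers and post_short below 0.05 N and distance of each of post_mid, post_long from where it was at the start of the episode below 0.015 m and angle between each of post_mid, post_long's own z axis and vertical below 0.3 rad) or (horizontal distance between post_mid_top and socket below 0.004 m and z of post_mid_top in the frame of socket between 0.027 and 0.033 m and angle between post_mid's own z axis and vertical below 0.1 rad and linear speed of post_mid below 0.01 m/s and contact force between the fingers and post_mid below 0.05 N and distance of each of post_short, post_long from where it was at the start of the episode below 0.015 m and angle between each of post_short, post_long's own z axis and vertical below 0.3 rad) or (horizontal distance between post_long_top and socket below 0.004 m and z of post_long_top in the frame of socket between 0.027 and 0.033 m and angle between post_long's own z axis and vertical below 0.1 rad and linear speed of post_long below 0.01 m/s and contact force between the fingers and post_long below 0.05 N and distance of each of post_short, post_mid from where it was at the start of the episode below 0.015 m and angle between each of post_short, post_mid's own z axis and vertical below 0.3 rad))); the robot touches nothing.
It fails at once if the rod is pressed on the stand with more than 25 N (contact force between rod and stand above 25 N).
It fails at once if a post is pressed on the stand with more than 25 N (contact force between any of post_short, post_mid, post_long and stand above 25 N).
It fails at once if a post that does not come level is let go in the socket ((horizontal distance between post_short and socket below 0.008 m and z of post_short in the frame of socket below -0.015 m and (z of post_short_top in the frame of socket below 0.023 m or z of post_short_top in the frame of socket above 0.037 m) and contact force between the fingers and post_short below 0.02 N and linear speed of post_short below 0.005 m/s) or (horizontal distance between post_mid and socket below 0.008 m and z of post_mid in the frame of socket below -0.015 m and (z of post_mid_top in the frame of socket below 0.023 m or z of post_mid_top in the frame of socket above 0.037 m) and contact force between the fingers and post_mid below 0.02 N and linear speed of post_mid below 0.005 m/s) or (horizontal distance between post_long and socket below 0.008 m and z of post_long in the frame of socket below -0.015 m and (z of post_long_top in the frame of socket below 0.023 m or z of post_long_top in the frame of socket above 0.037 m) and contact force between the fingers and post_long below 0.02 N and linear speed of post_long below 0.005 m/s)).
It fails at once if the dish, slide box or jar is moved more than 20 mm (distance of any of dish, slide_box, jar from where it was at the start of the episode above 0.02 m).
It also fails if it takes over 72 s, if anything falls off the work surface, if the arm or the gripper's body presses on something with over 40 N, if the wrist force passes 120 N, or if a joint passes its speed limit or range.

## Working session

There is one attempt and no reset: what is moved stays moved. The work goes in short steps, Python scripts to look and compute and a tool call to move; the robot and the scene stay as the last step left them, time stands still between calls to the robot, and variables do not carry over. Pictures are saved under pics/ and viewed, at most 11 in all, crops included, and the job is handed in when it is done.

Besides the shell and the picture viewer there is one more tool, called after "Request:" as name(argument=value, ...), one argument or row to a line, values as JSON. servo_tool: Moves the arm, as the interface text tells. Its arguments: {"type":"object","properties":{"commands":{"type":"array"}},"required":["commands"]}

```bash
mkdir -p pics
cat > h.py <<'E'
import cv2,numpy as np
from bench import bot
def cam(n):
    p=bot.camera_params(n);R,_=cv2.Rodrigues(np.array(p["rvec"],float));t=np.array(p["tvec"],float).ravel()
    f=200/np.tan(np.radians(p["fov_y"])/2);return f,p["cx"],p["cy"],R,t
def ray(c,u,v):
    f,cx,cy,R,t=c;d=R.T@np.array([(u-cx)/f,(v-cy)/f,1]);return -R.T@t,d
def onz(c,u,v,z):
    o,d=ray(c,u,v);return o+d*(z-o[2])/d[2]
def proj(c,P):
    f,cx,cy,R,t=c;q=R@np.array(P,float)+t;return np.array([cx+f*q[0]/q[2],cy+f*q[1]/q[2]])
def tri(c1,p1,c2,p2):
    o1,d1=ray(c1,*p1);o2,d2=ray(c2,*p2);d1/=np.linalg.norm(d1);d2/=np.linalg.norm(d2)
    s=np.linalg.lstsq(np.stack([d1,-d2],1),o2-o1,rcond=None)[0];a=o1+s[0]*d1;b=o2+s[1]*d2
    return (a+b)/2,np.linalg.norm(a-b)
E
python3 - <<'E'
from h import *
for n in("top","side"):
    im=bot.grab_frame(n);cv2.imwrite(f"pics/{n}0.png",im);cv2.imwrite(f"pics/{n}0b.png",cv2.resize(im,(800,500),interpolation=cv2.INTER_CUBIC))
    c=cam(n);print(n,c[0],c[1],c[2],-c[3].T@c[4],c[3][2])
c=cam("wrist");print(-c[3].T@c[4],c[3]);print(bot.get_state())
E
```

```text
top 493.76434842306475 330.0800408909096 194.2319983833493 [0.34848577 0.04885919 1.35897106] [ 0.14758983 -0.01193979 -0.98897658]
side 400.0210420689578 319.8289465379705 200.33174681655538 [0.30980187 0.78046956 0.54471586] [ 0.27578315 -0.82349892 -0.49577533]
[ 0.27410539 -0.47967982  0.37423652] [[ 3.90568488e-01 -9.20573663e-01 -6.22345307e-04]
 [-8.88827388e-01 -3.77275444e-01  2.60094431e-01]
 [-2.39670879e-01 -1.01031531e-01 -9.65582984e-01]]
{'clock': 0.1, 'q': array([-1.25562455e+00,  3.51218387e-01,  1.65235626e+00,  2.48762969e-05,
        1.13906674e+00, -8.46174082e-02]), 'joint_vel': array([ 6.77690510e-04, -1.77374413e-03, -1.91523805e-03,  4.56806957e-05,
       -6.36972577e-05, -9.53541604e-04]), 'joint_efforts': array([ 4.45661808e-04, -5.06834650e+01, -2.91876304e+01, -3.77416541e-05,
        2.71000092e-03, -9.67126709e-06]), 'eef_pos': array([ 0.21400393, -0.50634522,  0.23079397]), 'tcp_rot': array([-3.14054957e+00, -1.11137901e-04,  3.99778709e-01]), 'ft_force': array([-0.30084351,  0.61857203, -0.653124  ]), 'wrist_torque': array([ 0.04253861, -0.00033779, -0.08937422]), 'grip_force': 0.0, 'width': 0.08542947682589735}
```

View pics/top0b.png

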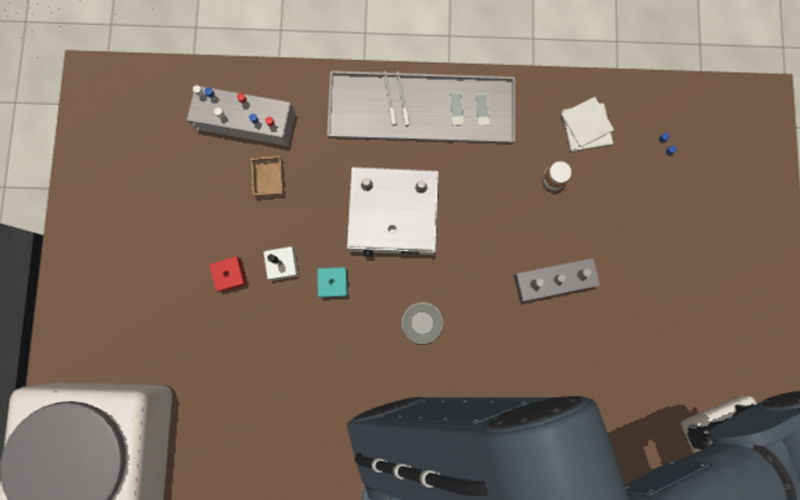

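View pics/side0b.png

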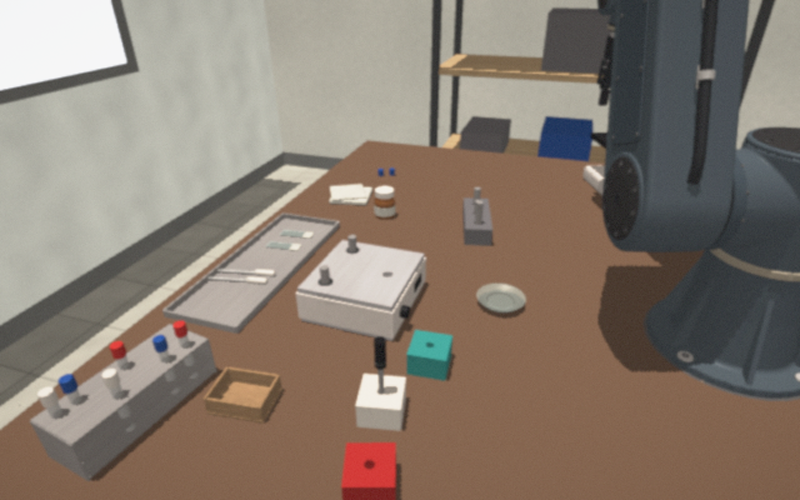

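Top view (800x500 px): white holder with the black-handled rod at (280,263); red look-alike (227,274) and turquoise look-alike (332,282), both empty. Stand at (393,210) with its socket at (392,229), rack at (558,280) with posts (540,283), (562,279), (586,273). Dish (422,323), box (267,177), jar (559,175). My choice is the white holder.

Run:
```python
from h import *
T=cv2.imread("pics/top0.png");S=cv2.imread("pics/side0.png");ct,cs=cam("top"),cam("side")
def quad(im,x0,y0,x1,y1,lo,hi):
    m=cv2.inRange(im[y0:y1,x0:x1],np.array(lo),np.array(hi));m=cv2.morphologyEx(m,cv2.MORPH_CLOSE,np.ones((9,9)))
    c=max(cv2.findContours(m,0,2)[0],key=cv2.contourArea);r=cv2.minAreaRect(c);return cv2.boxPoints(r)+[x0,y0]
for n,b,z in(("holder",(205,190,245,230),.04),("stand",(270,125,360,202),.07)):
    q=quad(T,*b,(140,)*3,(255,)*3);P=np.array([onz(ct,*p,z) for p in q]);print(n,q.tolist(),P.round(4).tolist(),P.mean(0).round(4))
crop=T[120:260,200:500]
out=np.vstack([cv2.resize(T[185:235,205:290],(800,470),interpolation=2)[:300],cv2.resize(T[200:250,400:490],(800,444),interpolation=2)[:300]])
cv2.imwrite("pics/c1.png",out)
for n,a in(("rodtop",[(273/1.25,259/1.25),(380/1.25,338/1.25)]),("socket",[(392/1.25,229/1.25),(388/1.25,274/1.25)])):
    print(n,tri(ct,a[0],cs,a[1]))
for p,z in(((540,283),.07),((562,279),.08),((586,273),.09)):print(onz(ct,p[0]/1.25,p[1]/1.25,z))
for n in((422,323,.01),(267,177,.03),(559,175,.07)):print(onz(ct,n[0]/1.25,n[1]/1.25,n[2]))
```

```text
holder [[209.91891860961914, 200.51351356506348], [233.10810470581055, 196.64864540100098], [236.86486434936523, 219.18918418884277], [213.67567825317383, 223.0540542602539]] [[0.5189, 0.3551, 0.04], [0.5312, 0.2936, 0.04], [0.4707, 0.2802, 0.04], [0.4586, 0.3413, 0.04]] [0.4949 0.3175 0.04  ]
stand [[277.2602729797363, 200.97260284423828], [279.7671241760254, 133.28767204284668], [350.1890411376953, 135.89588928222656], [347.68218994140625, 203.58081817626953]] [[0.5189, 0.1717, 0.07], [0.7023, 0.1727, 0.07], [0.7009, -0.0165, 0.07], [0.5173, -0.0137, 0.07]] [0.6099 0.0785 0.07  ]
rodtop (array([0.4925511 , 0.31265395, 0.12878473]), np.float64(0.0027475053868094685))
socket (array([0.56836104, 0.07750481, 0.06952518]), np.float64(0.0016503111515943339))
[ 0.46332129 -0.23622438  0.07      ]
[ 0.47207225 -0.28006159  0.08      ]
[ 0.48498228 -0.32754334  0.09      ]
[0.37459603 0.00751678 0.01      ]
[0.68404195 0.35748605 0.03      ]
[ 0.6976506  -0.27820302  0.07      ]
```

View pics/c1.png

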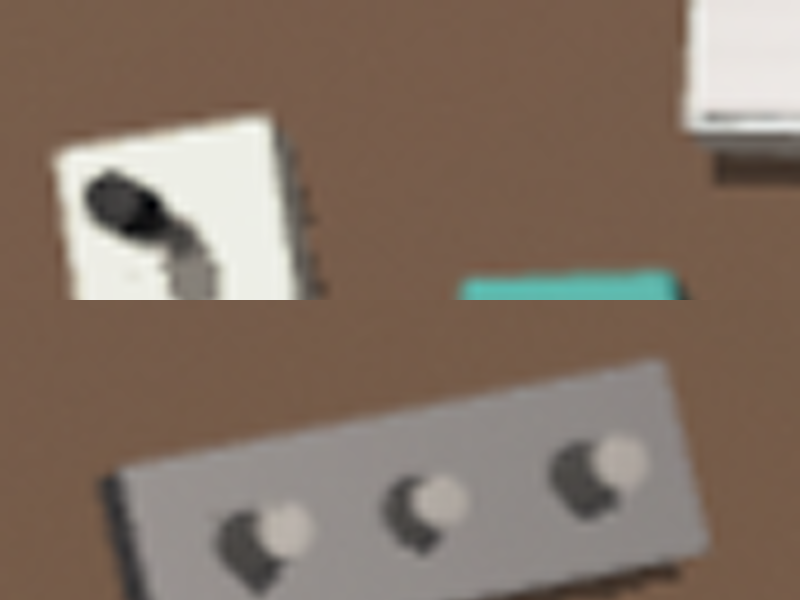

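The crop shows the black-handled rod in the white holder, with the turquoise neighbour empty, so the choice holds. First I go over the rack, turning so the fingers close across the row of posts.

Request:
servo_tool(
  commands=[
    [0, 0, 0.18, 0.03, 0.03, 0.02, 1],
    [0, 0, 0.36, 0.07, 0.06, 0.04, 1],
    [0, 0, 0.54, 0.11, 0.09, 0.04, 1],
    [0, 0, 0.72, 0.15, 0.12, 0.04, 1],
    [0, 0, 0.9, 0.19, 0.15, 0.04, 1],
    [0, 0, 1.08, 0.22, 0.18, 0.04, 1],
    [0, 0, 1.26, 0.25, 0.21, 0.04, 1],
    [0, 0, 1.41, 0.26, 0.23, 0.04, 1],
    [0, 0, 1.41, 0.26, 0.23, 0.04, 1],
    [0, 0, 1.41, 0.26, 0.23, 0.04, 1],
  ],
)

```text
clock: 1.35
eef_pos: [0.4737, -0.2771, 0.2712]
tcp_rot: [-3.141, -0.0, 1.807]
ft_force: [0.4, -0.9, -0.9]
width: 0.0853
grip_force: 0.0
```

Run:
```python
from h import *
c=cam("wrist");im=bot.grab_frame("wrist");cv2.imwrite("pics/w1.png",im);np.save("w1.npy",np.array([*c[:3],*c[3].ravel(),*c[4]]))
s=bot.get_state();print(s["clock"],s["eef_pos"],s["tcp_rot"],s["ft_force"],-c[3].T@c[4])
for z in (.07,.08,.09):print(proj(c,(.472,-.28,z)))
```

```text
1.4 [ 0.47363993 -0.27731448  0.27122357] [-3.14136506e+00  1.57334764e-05  1.80680392e+00] [ 0.07897382  0.62446744 -0.34248396] [ 0.4580188  -0.21202531  0.4145683 ]
[313.35589791 175.87038742]
[313.29892867 177.55898515]
[313.23864016 179.34596788]
```

View pics/w1.png

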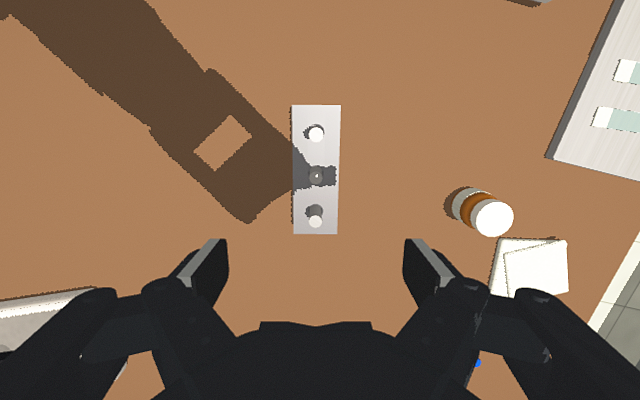

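The wrist view shows the rack at (292–340, 105–235) with post tops at (316,133), (315,175) and (315,221). I triangulate the tops with the top view while moving on to the rod.

Request:
servo_tool(
  commands=[
    [0, 0, 0, 0.01, 0.06, 0, 1],
    [0, 0, 0, 0.01, 0.12, 0, 1],
    [0, 0, 0, 0.01, 0.18, 0, 1],
    [0, 0, 0, 0.01, 0.24, 0, 1],
    [0, 0, 0, 0.01, 0.3, 0, 1],
    [0, 0, 0, 0.01, 0.36, 0, 1],
    [0, 0, 0, 0.01, 0.42, 0, 1],
    [0, 0, 0, 0.01, 0.48, 0, 1],
    [0, 0, 0, 0.01, 0.54, -0.02, 1],
    [0, 0, 0, 0.01, 0.56, -0.02, 1],
  ],
)

```text
clock: 2.65
eef_pos: [0.4835, 0.2849, 0.2498]
tcp_rot: [-3.139, 0.0, 1.81]
ft_force: [-0.0, -0.3, -0.5]
width: 0.0854
grip_force: 0.0
```

Run:
```python
from h import *
c=cam("wrist");im=bot.grab_frame("wrist");cv2.imwrite("pics/w2.png",im);np.save("w2.npy",np.array([*c[:3],*c[3].ravel(),*c[4]]))
s=bot.get_state();print(s["clock"],s["eef_pos"])
W=cv2.imread("pics/w1.png");T=cv2.imread("pics/top0.png");S=cv2.imread("pics/side0.png");ct=cam("top");a=np.load("w1.npy");cw=(a[0],a[1],a[2],a[3:12].reshape(3,3),a[12:])
cv2.imwrite("pics/c2.png",np.hstack([cv2.resize(W[100:240,280:350],(300,600),interpolation=2),cv2.resize(im[60:260,240:400],(480,600),interpolation=2)]))
# post tops
g=cv2.cvtColor(T,6)[200:250,400:490]
m=cv2.inRange(g,163,255);n,l,st,ce=cv2.connectedComponentsWithStats(m)
tp=[(ce[i]+[400,200],st[i,4]) for i in range(1,n) if 10<st[i,4]<200];print(tp)
for (p,A),q in zip(sorted(tp,key=lambda t:t[0][0]),((315,221),(315,174.5),(316,133))):print(p,tri(ct,p,cw,q))
print(proj(c,(.4925,.3127,.13)),proj(c,(.495,.3175,.04)))
```

```text
2.7 [0.48390867 0.28582008 0.25061429]
[(array([469.52941176, 217.64705882]), np.int32(17)), (array([449.22222222, 222.05555556]), np.int32(18)), (array([432.08333333, 225.5       ]), np.int32(24))]
[432.08333333 225.5       ] (array([ 0.41398699, -0.08016853,  0.77957339]), np.float64(0.02554733644793817))
[449.22222222 222.05555556] (array([ 0.47096658, -0.26793395,  0.1229442 ]), np.float64(0.0004702452122787021))
[469.52941176 217.64705882] (array([ 0.45078862, -0.21104524,  0.47911802]), np.float64(0.013428613894900509))
[332.39499617 164.08930213] [331.34047773 148.8513301 ]
```

View pics/c2.png

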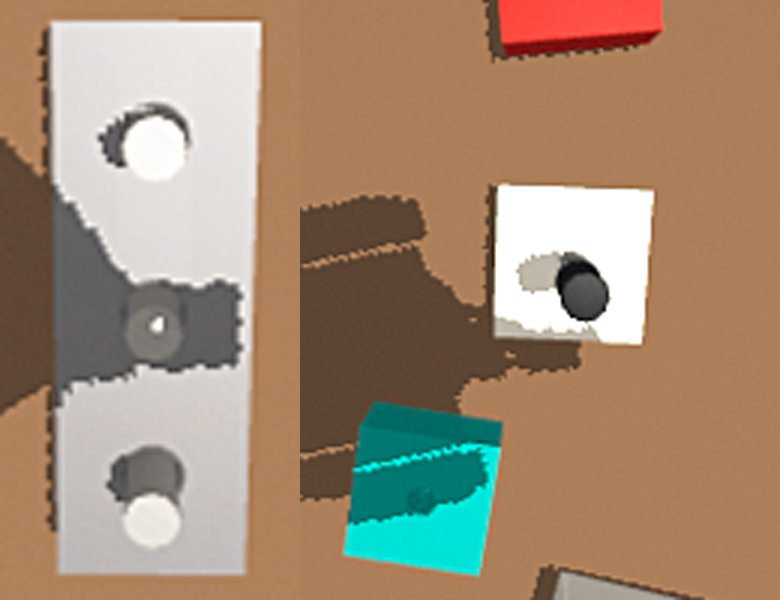

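Run:
```python
from h import *
def ld(f):
    a=np.load(f);return(a[0],a[1],a[2],a[3:12].reshape(3,3),a[12:])
ct,cs,c1,c2=cam("top"),cam("side"),ld("w1.npy"),ld("w2.npy")
for p,q in(((432.1,225.2),(316.2,134.5)),((449.2,222),(316.2,175.8)),((469.5,217.5),(315.5,221.6))):
    print("post",tri(ct,p,c1,q))
print("rod",tri(ct,(217.2,206.3),c2,(335,158.3)),tri(cs,(304,270.5),c2,(335,158.3)))
H=[(305,121.7),(358.3,123.3),(354,174.5),(305,171.7)]
P=np.array([onz(c2,*p,.04) for p in H]);print(P.round(4),P.mean(0),[np.linalg.norm(P[i]-P[i-1]) for i in range(4)])
print("holder z",tri(ct,(np.mean([p[0] for p in((209.9,200.5),(233.1,196.6),(236.9,219.2),(213.7,223))]),209.85),c2,np.mean(H,0)))
```

```text
post (array([ 0.46348824, -0.22987375,  0.10037326]), np.float64(0.0004713305537411028))
post (array([ 0.47338964, -0.27325652,  0.10148447]), np.float64(0.0008715267202461835))
post (array([ 0.4870058 , -0.32938275,  0.08948584]), np.float64(0.0009025128765514549))
rod (array([0.49437619, 0.31721793, 0.12043842]), np.float64(1.2849780981403339e-05)) (array([0.49242877, 0.31857955, 0.1336173 ]), np.float64(0.0014207188483182013))
[[0.4569 0.3408 0.04  ]
 [0.5183 0.354  0.04  ]
 [0.53   0.2938 0.04  ]
 [0.4706 0.2828 0.04  ]] [0.49395394 0.31783662 0.04      ] [np.float64(0.0596634003206323), np.float64(0.06278438599017233), np.float64(0.06137707687509675), np.float64(0.060467982425977035)]
holder z (array([0.49453189, 0.31816898, 0.03713665]), np.float64(0.0010730470067100112))
```

Rod top is at (0.494, 0.317) and z is about 0.128. It stands upright over the holder centre (0.494, 0.318). Descending to grasp it.

Request:
servo_tool(
  commands=[
    [0, 0, 0, 0.01, 0.032, -0.02, 1],
    [0, 0, 0, 0.01, 0.032, -0.07, 0.7],
    [0, 0, 0, 0.01, 0.032, -0.12, 0.6],
    [0, 0, 0, 0.01, 0.032, -0.155, 0.5],
    [0, 0, 0, 0.01, 0.032, -0.161, 0.5],
    [0, 0, 0, 0.01, 0.032, -0.161, 0.5],
  ],
)

```text
clock: 3.45
eef_pos: [0.4951, 0.3149, 0.0915]
tcp_rot: [3.14, -0.0, 1.808]
ft_force: [-0.1, 0.4, 0.3]
width: 0.043
grip_force: 0.0
```

Run:
```python
from h import *
c=cam("wrist");im=bot.grab_frame("wrist");s=bot.get_state();print(s["clock"],s["eef_pos"],s["width"],s["ft_force"])
i2=bot.grab_frame("side")
cv2.imwrite("pics/v3.png",np.hstack([cv2.resize(im[80:330,200:440],(400,417)),cv2.resize(i2[230:350,260:360],(348,417))]))
```

```text
3.5 [0.49524561 0.31525308 0.09201598] 0.042374067573291395 [ 0.12323133 -0.22255126  1.2270353 ]
```

View pics/v3.png

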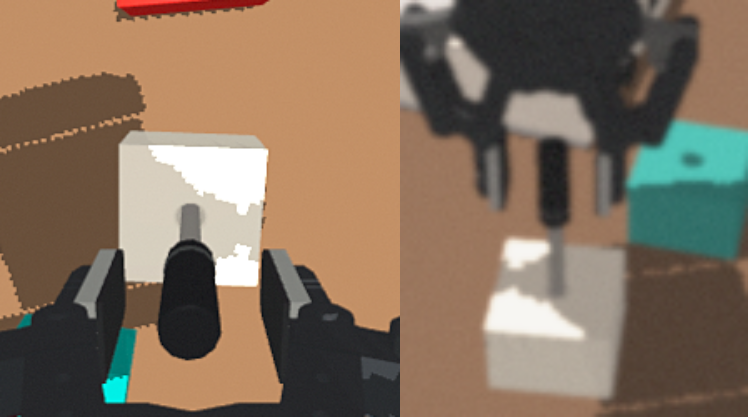

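The rod stands centred between the pads, in the wrist crop around (190,300). Closing, then lifting.

Request:
servo_tool(
  commands=[
    [0, 0, 0, 0, 0.002, 0, 0.3],
    [0, 0, 0, 0, 0.002, 0, 0.1],
    [0, 0, 0, 0, 0.002, 0, 0],
    [0, 0, 0, 0, 0.002, 0, 0],
    [0, 0, 0, 0, 0.002, 0, 0],
    [0, 0, 0, 0, 0.002, 0.02, 0],
    [0, 0, 0, 0, 0.002, 0.06, 0],
    [0, 0, 0, 0, 0.002, 0.11, 0],
    [0, 0, 0, 0, 0.002, 0.11, 0],
  ],
)

```text
clock: 4.68
eef_pos: [0.4956, 0.3183, 0.2044]
tcp_rot: [3.135, -0.002, 1.81]
ft_force: [-0.2, -0.8, -0.7]
width: 0.0146
grip_force: 58.5
```

Run:
```python
from h import *
s=bot.get_state();print(s["eef_pos"],s["tcp_rot"],s["width"],s["ft_force"],s["grip_force"])
# socket from top view: stand edges/centre hole
T=cv2.imread("pics/top0.png");ct=cam("top");g=cv2.cvtColor(T,6)
m=cv2.inRange(g[172:194,300:328],0,150);n,l,st,ce=cv2.connectedComponentsWithStats(m);print(st,ce+[300,172])
for i in range(1,n):print(onz(ct,*(ce[i]+[300,172]),.07))
```

```text
[0.49557625 0.31834177 0.20440155] [ 3.13467678e+00 -1.79315325e-03  1.81002193e+00] 0.014568951920467582 [-0.23640582 -0.84264563 -0.71044192] 58.54545056819916
[[  0   0  28  22 599]
 [ 11   8   6   5  17]] [[313.51752922 182.52587646]
 [312.88235294 181.58823529]]
[0.57336494 0.07972775 0.07      ]
```

Request:
servo_tool(
  commands=[
    [0, 0, 0, 0.01, -0.05, 0.02, 0],
    [0, 0, 0, 0.03, -0.11, 0.02, 0],
    [0, 0, 0, 0.04, -0.17, 0.02, 0],
    [0, 0, 0, 0.06, -0.23, 0.02, 0],
    [0, 0, 0, 0.06, -0.28, 0.02, 0],
    [0, 0, 0, 0.06, -0.28, 0.02, 0],
    [0, 0, 0, 0.06, -0.28, 0.02, 0],
  ],
)

```text
clock: 5.55
eef_pos: [0.5538, 0.0377, 0.2198]
tcp_rot: [-3.141, -0.0, 1.809]
ft_force: [-0.3, 0.8, -0.4]
width: 0.0146
grip_force: 58.6
```

Run:
```python
from h import *
c=cam("wrist");im=bot.grab_frame("wrist");s=bot.get_state();print(s["clock"],s["eef_pos"],s["tcp_rot"])
cv2.imwrite("pics/w4.png",im);np.save("w4.npy",np.array([*c[:3],*c[3].ravel(),*c[4]]))
print(proj(c,(.570,.0785,.07)))
i2=bot.grab_frame("side");cv2.imwrite("pics/s4.png",i2)
cv2.imwrite("pics/v4.png",np.vstack([im[0:320],cv2.resize(i2[110:280,230:390],(264,280)).copy() if 0 else np.pad(cv2.resize(i2[110:280,230:390],(263,280)),((0,0),(0,377),(0,0)))]))
```

```text
5.6 [0.55385955 0.03820712 0.21987266] [-3.14099564e+00 -3.68703377e-04  1.81047306e+00]
[340.78485087 148.54927582]
```

View pics/v4.png

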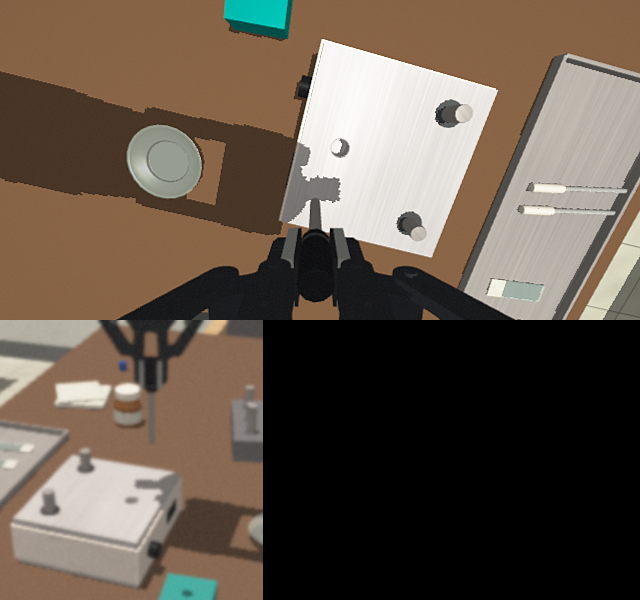

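Wrist view: the socket is at (340,148), the rod tip at (315,200), the deck corners at (322,40), (497,90), (432,257). The rod hangs upright. Refining the socket.

Run:
```python
from h import *
a=np.load("w4.npy");c=(a[0],a[1],a[2],a[3:12].reshape(3,3),a[12:]);im=cv2.imread("pics/w4.png");g=cv2.cvtColor(im,6).astype(float)
x0,y0=322,130;p=cv2.resize(g[y0:y0+36,x0:x0+36],None,fx=4,fy=4,interpolation=cv2.INTER_CUBIC)
# mean hue diff from deck
p=np.clip(p,0,255).astype(np.uint8)
m=cv2.inRange(p,0,205);k=max(cv2.findContours(m,0,2)[0],key=cv2.contourArea);h=cv2.convexHull(k)
e=cv2.fitEllipse(h);ctr=(np.array(e[0])+.5)/4-.5+[x0,y0];print(e,ctr,onz(c,*ctr,.07))
C=np.array([(322,40),(497,90),(432,257)],float);P=[onz(c,*q,.07) for q in C];print(np.round(P,4),np.linalg.norm(P[0]-P[1]),np.linalg.norm(P[1]-P[2]))
ctr2=(P[0]+P[2])/2;ux=(P[1]-P[0]);ux/=np.linalg.norm(ux);print("sock from deck",ctr2-.045*ux, np.arctan2(ux[1],ux[0]))
print("tip proj",proj(c,(.5539,.0382,.138)),proj(c,(.5555,.0382,.138)),onz(c,315.5,200,.138))
print(g[140:158:2,330:352:2].astype(int))
```

```text
((72.13452911376953, 72.1375503540039), (75.94376373291016, 77.97822570800781), 11.880973815917969) [339.65863228 147.65938759] [0.56867772 0.07908514 0.07      ]
[[ 0.5278  0.1694  0.07  ]
 [ 0.6998  0.1672  0.07  ]
 [ 0.6989 -0.0125  0.07  ]] 0.17198878977560914 0.17970704591665979
sock from deck [0.56835886 0.07901783 0.07      ] -0.013008258200332376
tip proj [315.5625065  201.67455826] [317.48982399 202.12792983] [0.55351665 0.03955208 0.138     ]
[[244 252 218 244 238  89 111 126 226 253 249]
 [247 221 243 248 249 242 108 115 105 248 250]
 [240 236 244 246 245 255  95 121  91 179 255]
 [233 245 246 245 246 246 103 123  96  80 255]
 [227 243 246 245 247 248 111 119  93 107 249]
 [232 250 247 246 252  89 120 103  94 126 253]
 [249 135 227 255 162 105 104  97  97 204 247]
 [248 234 105  94  94 100  97  90 149 252 245]
 [245 251 235 176 111 115 145 148 253 246 243]]
```

Request:
servo_tool(
  commands=[
    [0, 0, 0, 0.0147, 0.041, 0, 0],
    [0, 0, 0, 0.0147, 0.041, -0.04, 0],
    [0, 0, 0, 0.0147, 0.041, -0.065, 0],
    [0, 0, 0, 0.0147, 0.041, -0.08, 0],
    [0, 0, 0, 0.0147, 0.041, -0.09, 0],
    [0, 0, 0, 0.0147, 0.041, -0.092, 0],
    [0, 0, 0, 0.0147, 0.041, -0.093, 0],
    [0, 0, 0, 0.0147, 0.041, -0.093, 0],
    [0, 0, 0, 0.0147, 0.041, -0.093, 0],
  ],
)

```text
clock: 6.78
eef_pos: [0.569, 0.0783, 0.1277]
tcp_rot: [3.141, 0.0, 1.81]
ft_force: [0.9, 0.4, -0.4]
width: 0.0146
grip_force: 58.7
```

Request:
servo_tool(
  commands=[
    [0, 0, 0, 0, 0, -0.002, 0],
    [0, 0, 0, 0, 0, -0.003, 0],
    [0, 0, 0, 0, 0, -0.004, 0],
    [0, 0, 0, 0, 0, -0.0046, 0],
    [0, 0, 0, 0, 0, -0.0052, 0],
    [0, 0, 0, 0, 0, -0.0058, 0],
    [0, 0, 0, 0, 0, -0.0062, 0],
    [0, 0, 0, 0, 0, -0.0062, 0],
  ],
)

```text
clock: 7.78
eef_pos: [0.5689, 0.0784, 0.1214]
tcp_rot: [3.141, 0.0, 1.81]
ft_force: [-1.1, 0.1, 4.8]
width: 0.0147
grip_force: 59.1
```

Request:
servo_tool(
  commands=[
    [0, 0, 0, 0, 0, -0.0003, 0],
    [0, 0, 0, 0, 0, -0.0003, 0],
    [0, 0, 0, 0, 0, -0.0003, 0],
  ],
)

```text
clock: 8.15
eef_pos: [0.569, 0.0784, 0.1214]
tcp_rot: [3.141, 0.0, 1.81]
ft_force: [-2.1, -0.1, 6.7]
width: 0.0144
grip_force: 59.5
```

Contact at tip z ≈ 0.0396, which is 30 mm below the deck, so the short post (60 mm) is right. Returning the rod.

Request:
servo_tool(
  commands=[
    [0, 0, 0, 0, 0, 0.01, 0],
    [0, 0, 0, 0, 0, 0.05, 0],
    [0, 0, 0, 0, 0, 0.095, 0],
    [0, 0, 0, -0.018, 0.06, 0.095, 0],
    [0, 0, 0, -0.036, 0.115, 0.095, 0],
    [0, 0, 0, -0.053, 0.17, 0.095, 0],
    [0, 0, 0, -0.07, 0.225, 0.095, 0],
    [0, 0, 0, -0.0742, 0.24, 0.08, 0],
    [0, 0, 0, -0.0742, 0.24, 0.06, 0],
    [0, 0, 0, -0.0742, 0.24, 0.055, 0],
  ],
)

```text
clock: 9.4
eef_pos: [0.4942, 0.3176, 0.1744]
tcp_rot: [-3.139, 0.001, 1.81]
ft_force: [0.1, -0.6, 0.4]
width: 0.0148
grip_force: 58.7
```

Request:
servo_tool(
  commands=[
    [0, 0, 0, 0, 0, 0, 0],
    [0, 0, 0, 0, 0, 0, 0],
  ],
)

```text
clock: 9.65
eef_pos: [0.4951, 0.3181, 0.1765]
tcp_rot: [3.141, -0.0, 1.809]
ft_force: [-0.2, -0.5, -0.3]
width: 0.0146
grip_force: 58.7
```

Run:
```python
from h import *
c=cam("wrist");im=bot.grab_frame("wrist");s=bot.get_state();print(s["clock"],s["eef_pos"],s["tcp_rot"])
i2=bot.grab_frame("side")
P=s["eef_pos"];tip=P-[0,0,.0818];cs=cam("side");print(tip,proj(c,tip),proj(c,(.4943,.318,.04)),proj(cs,tip),proj(cs,(.4943,.318,.04)))
cv2.imwrite("pics/v5.png",np.hstack([cv2.resize(im[80:260,240:400],(400,450)),cv2.resize(i2[230:350,260:367],(400,450))]))
```

```text
9.7 [0.49506198 0.31820639 0.17652292] [ 3.14051881e+00 -2.14757241e-04  1.80930445e+00]
[0.49506198 0.31820639 0.09472292] [315.08489539 202.09131528] [314.2603853  186.34959146] [302.72781789 288.59157552] [304.0393892  312.97253288]
```

View pics/v5.png

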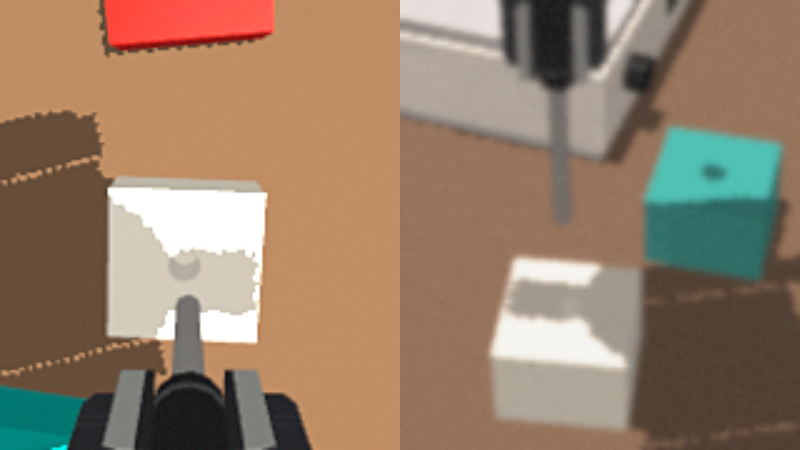

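Wrist crop: the holder hole is at (184,266), full-frame (313.6,186.4), and the tip is within about 1 mm of it. A small x correction, then insert.

Request:
servo_tool(
  commands=[
    [0, 0, 0, -0.001, 0, -0.025, 0],
    [0, 0, 0, -0.001, 0, -0.045, 0],
    [0, 0, 0, -0.001, 0, -0.052, 0],
    [0, 0, 0, -0.001, 0, -0.056, 0],
    [0, 0, 0, -0.001, 0, -0.06, 0],
    [0, 0, 0, -0.001, 0, -0.065, 0],
    [0, 0, 0, -0.001, 0, -0.07, 0],
  ],
)

```text
clock: 10.62
eef_pos: [0.4937, 0.3184, 0.1057]
tcp_rot: [3.141, -0.0, 1.81]
ft_force: [-0.3, 0.2, -1.4]
width: 0.0146
grip_force: 58.7
```

Request:
servo_tool(
  commands=[
    [0, 0, 0, 0, 0, -0.006, 0],
    [0, 0, 0, 0, 0, -0.011, 0],
    [0, 0, 0, 0, 0, -0.0135, 0],
    [0, 0, 0, 0, 0, -0.0135, 0],
    [0, 0, 0, 0, 0, -0.0135, 0.4],
    [0, 0, 0, 0, 0, -0.0135, 0.5],
    [0, 0, 0, 0, 0, -0.0135, 0.5],
    [0, 0, 0, 0, 0, 0.02, 0.5],
    [0, 0, 0, 0, 0, 0.07, 0.5],
  ],
)

```text
clock: 11.75
eef_pos: [0.4929, 0.318, 0.1757]
tcp_rot: [-3.139, 0.001, 1.81]
ft_force: [1.3, -0.1, 0.0]
width: 0.0425
grip_force: 0.0
```

Request:
servo_tool(
  commands=[
    [0, 0, 0, 0, 0, 0.06, 1],
    [0, 0, 0, -0.005, -0.06, 0.06, 1],
    [0, 0, 0, -0.005, -0.12, 0.06, 1],
    [0, 0, 0, -0.005, -0.18, 0.06, 1],
    [0, 0, 0, -0.005, -0.24, 0.06, 1],
    [0, 0, 0, -0.005, -0.3, 0.06, 1],
    [0, 0, 0, -0.005, -0.36, 0.06, 1],
    [0, 0, 0, -0.005, -0.42, 0.06, 1],
    [0, 0, 0, -0.005, -0.48, 0.06, 1],
    [0, 0, 0, -0.005, -0.54, 0.06, 1],
  ],
)

```text
clock: 13.0
eef_pos: [0.4883, -0.2236, 0.2361]
tcp_rot: [3.141, 0.0, 1.81]
ft_force: [0.2, -0.1, 0.6]
width: 0.0858
grip_force: 0.0
```

Request:
servo_tool(
  commands=[
    [0, 0, 0, 0, -0.06, -0.02, 1],
    [0, 0, 0, 0, -0.08, -0.04, 1],
    [0, 0, 0, 0, -0.08, -0.04, 1],
  ],
)

```text
clock: 13.38
eef_pos: [0.4877, -0.3024, 0.1944]
tcp_rot: [-3.14, -0.002, 1.808]
ft_force: [-0.2, 0.8, 0.3]
width: 0.0856
grip_force: 0.0
```

Run:
```python
from h import *
c=cam("wrist");im=bot.grab_frame("wrist");s=bot.get_state();print(s["clock"],s["eef_pos"],s["tcp_rot"],s["width"])
cv2.imwrite("pics/w6.png",im);np.save("w6.npy",np.array([*c[:3],*c[3].ravel(),*c[4]]))
t=bot.grab_frame("side");cv2.imwrite("pics/s6.png",t)
for P in((.4635,-.23,.1),(.4734,-.2733,.1),(.4865,-.329,.075)):print(proj(c,P),proj(cam("side"),P))
cv2.imwrite("pics/v6.png",np.hstack([np.pad(cv2.resize(im[60:260,240:400],(440,550)),((0,0),(0,0),(0,0))),np.vstack([cv2.resize(t[140:200,350:410],(275,275)),cv2.resize(t[250:350,270:370],(275,275))])]))
```

```text
13.425 [ 0.48827213 -0.30152253  0.19547031] [-3.14086875e+00 -1.05121624e-03  1.80890049e+00] 0.08535240082566557
[307.2655113  104.43864272] [383.55823398 158.6543255 ]
[306.9075194  161.09307896] [382.89233044 152.32204425]
[307.67610848 216.99342129] [381.37669511 152.60912333]
```

View pics/v6.png

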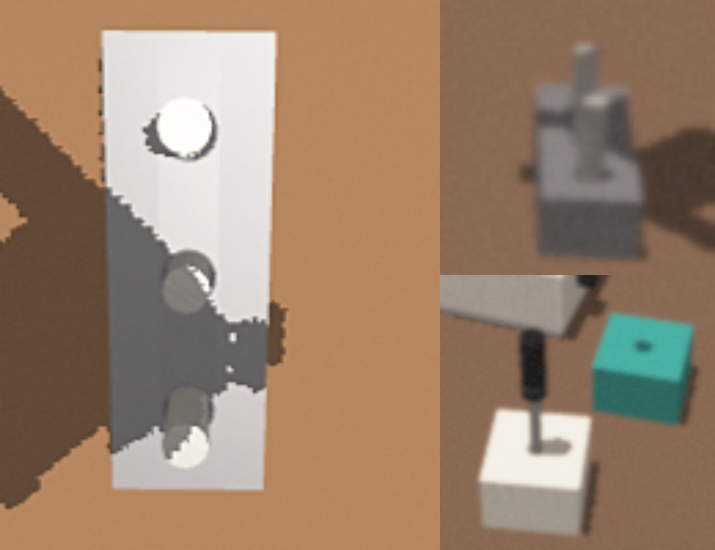

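The rod stands in its holder again (side crop, (535,400)). Post tops in the full wrist frame: (307.3,106.2), (308,163.6), (307.3,222.2). Now measuring heights by two-view rays.

Run:
```python
from h import *
def ld(f):
    a=np.load(f);return(a[0],a[1],a[2],a[3:12].reshape(3,3),a[12:])
ct,c1,c6,cs=cam("top"),ld("w1.npy"),ld("w6.npy"),cam("side")
W=[(316.2,134.5),(316.2,175.8),(315.5,221.6)];V=[(307.3,106.2),(308,163.6),(307.3,222.2)];T=[(432.1,225.2),(449.2,222),(469.5,217.5)];D=[20.7,18.5,16.7]
for t,w,v,d in zip(T,W,V,D):
    print(tri(ct,t,c6,v),tri(c1,w,c6,v));
    for z in(.07,.08,.09):
        P=onz(c6,*v,z);q=c6[3]@P+c6[4];print("  z",z,P[:2].round(4),"pred diam",round(c6[0]*.016/q[2],1),"seen",d,"top dev",proj(ct,P)-t)
# rack corners in w6, hole centres
C=[(102,31),(276,31),(263,489),(113,489)];P=np.array([onz(c6,x/2.75+240,y/2.75+60,.04) for x,y in C]);print(P.round(4),[np.linalg.norm(P[i]-P[i-1]).round(4) for i in range(4)])
ce=P.mean(0);uy=(P[0]+P[1]-P[2]-P[3]);uy/=np.linalg.norm(uy);print([(ce+k*.052*uy).round(4) for k in(1,0,-1)])
```

```text
(array([ 0.46391468, -0.23102386,  0.09532026]), np.float64(0.0005637844072206266)) (array([ 0.46342481, -0.23085044,  0.08596763]), np.float64(0.00021197043372360552))
  z 0.07 [ 0.4628 -0.2305] pred diam 18.2 seen 20.7 top dev [-2.28042489  1.34753512]
  z 0.08 [ 0.4631 -0.2307] pred diam 18.9 seen 20.7 top dev [-1.35105218  0.89861458]
  z 0.09 [ 0.4635 -0.231 ] pred diam 19.6 seen 20.7 top dev [-0.40734533  0.44277013]
(array([ 0.47477036, -0.27751945,  0.08546406]), np.float64(0.0003573172448732483)) (array([ 0.47536565, -0.28049814,  0.06420258]), np.float64(0.000694190683825096))
  z 0.07 [ 0.4751 -0.2798] pred diam 17.3 seen 18.5 top dev [-0.66629392  0.39970117]
  z 0.08 [ 0.475  -0.2783] pred diam 18.0 seen 18.5 top dev [-0.29831703  0.07564609]
  z 0.09 [ 0.4749 -0.2767] pred diam 18.7 seen 18.5 top dev [ 0.07537715 -0.25344386]
(array([ 0.48690974, -0.32896385,  0.09027498]), np.float64(0.001087914689139178)) (array([ 0.48659874, -0.32928338,  0.08883924]), np.float64(0.000300468635439301))
  z 0.07 [ 0.4876 -0.3361] pred diam 16.4 seen 16.7 top dev [0.27374515 0.73237897]
  z 0.08 [ 0.4871 -0.3324] pred diam 17.0 seen 16.7 top dev [0.00695312 0.53334153]
  z 0.09 [ 0.4865 -0.3287] pred diam 17.7 seen 16.7 top dev [-0.26401585  0.33118793]
[[ 0.4265 -0.2055  0.04  ]
 [ 0.485  -0.1913  0.04  ]
 [ 0.5239 -0.3575  0.04  ]
 [ 0.4655 -0.3717  0.04  ]] [np.float64(0.1707), np.float64(0.0602), np.float64(0.1706), np.float64(0.0601)]
[array([ 0.4634, -0.2309,  0.04  ]), array([ 0.4752, -0.2815,  0.04  ]), array([ 0.4871, -0.3321,  0.04  ])]
```

Run:
```python
from h import *
cs=cam("side");S=cv2.imread("pics/s6.png")
for n,x,y in(("A",.4634,-.2309),("B",.4752,-.2815),("C",.4871,-.3321)):print(n,[proj(cs,(x,y,z)).round(1).tolist() for z in(.04,.07,.08,.09)])
a=np.load("w6.npy");c=(a[0],a[1],a[2],a[3:12].reshape(3,3),a[12:])
for n,x,y in(("A",.4634,-.2309),("B",.4752,-.2815),("C",.4871,-.3321)):print(n,[proj(c,(x,y,z)).round(1).tolist() for z in(.04,.07,.08,.09)])
```

```text
A [[382.1, 178.2], [382.9, 168.5], [383.1, 165.2], [383.4, 161.9]]
B [[381.3, 170.2], [382.0, 160.8], [382.3, 157.6], [382.5, 154.4]]
C [[380.6, 162.9], [381.3, 153.7], [381.5, 150.6], [381.7, 147.5]]
A [[308.7, 107.9], [307.9, 106.9], [307.6, 106.5], [307.2, 106.0]]
B [[308.5, 160.7], [307.7, 165.4], [307.4, 167.2], [307.1, 169.1]]
C [[308.4, 208.9], [307.7, 218.4], [307.4, 221.9], [307.1, 225.8]]
```

Side view: A's top is at row 161.8, so it is long. C's top is at row 149.8, so it is mid. B is hidden behind A, so the middle post is the short one, matching its wrist parallax (z ≈ 0.064). Grasping the middle post.

Request:
servo_tool(
  commands=[
    [0, 0, 0, -0.0128, 0.0215, -0.03, 0.8],
    [0, 0, 0, -0.0128, 0.0215, -0.08, 0.6],
    [0, 0, 0, -0.0128, 0.0215, -0.125, 0.5],
    [0, 0, 0, -0.0128, 0.0215, -0.145, 0.5],
    [0, 0, 0, -0.0128, 0.0215, -0.15, 0.5],
    [0, 0, 0, -0.0128, 0.0215, -0.15, 0.5],
    [0, 0, 0, -0.0128, 0.0215, -0.15, 0.5],
  ],
)

```text
clock: 14.35
eef_pos: [0.4765, -0.2803, 0.0471]
tcp_rot: [3.14, 0.002, 1.81]
ft_force: [0.2, 0.2, 0.1]
width: 0.0423
grip_force: 0.0
```

Request:
servo_tool(
  commands=[
    [0, 0, 0, -0.001, 0, -0.002, 0.4],
    [0, 0, 0, -0.001, 0, -0.003, 0.2],
    [0, 0, 0, -0.001, 0, -0.003, 0],
    [0, 0, 0, -0.001, 0, -0.003, 0],
    [0, 0, 0, -0.001, 0, -0.003, 0],
    [0, 0, 0, -0.001, 0, -0.003, 0],
  ],
)

```text
clock: 15.1
eef_pos: [0.4749, -0.2802, 0.043]
tcp_rot: [3.141, 0.0, 1.81]
ft_force: [-1.2, -0.2, 5.9]
width: 0.0139
grip_force: 58.5
```

Request:
servo_tool(
  commands=[
    [0, 0, 0, 0, 0, 0.01, 0],
    [0, 0, 0, 0, 0, 0.05, 0],
    [0, 0, 0, 0, 0, 0.11, 0],
    [0, 0, 0, 0.012, 0.06, 0.14, 0],
    [0, 0, 0, 0.028, 0.12, 0.14, 0],
    [0, 0, 0, 0.044, 0.18, 0.14, 0],
    [0, 0, 0, 0.06, 0.24, 0.14, 0],
    [0, 0, 0, 0.076, 0.3, 0.14, 0],
    [0, 0, 0, 0.0937, 0.359, 0.13, 0],
    [0, 0, 0, 0.0937, 0.359, 0.11, 0],
  ],
)

```text
clock: 16.35
eef_pos: [0.5694, 0.0826, 0.1534]
tcp_rot: [3.139, -0.0, 1.814]
ft_force: [-0.8, -0.3, -0.8]
width: 0.014
grip_force: 58.7
```

Request:
servo_tool(
  commands=[
    [0, 0, 0, 0, 0, 0, 0],
    [0, 0, 0, 0, 0, 0, 0],
    [0, 0, 0, 0, 0, 0, 0],
  ],
)

```text
clock: 16.73
eef_pos: [0.5688, 0.0782, 0.1538]
tcp_rot: [3.14, 0.0, 1.809]
ft_force: [-0.6, -0.3, -0.5]
width: 0.0139
grip_force: 58.7
```

Run:
```python
from h import *
c=cam("wrist");im=bot.grab_frame("wrist");s=bot.get_state();t=bot.grab_frame("side");cs=cam("side");print(s["clock"],s["eef_pos"],s["tcp_rot"],s["width"],s["grip_force"],s["ft_force"])
P=s["eef_pos"]
for k in(-.033,.027):print(proj(c,P+[0,0,k]),proj(cs,P+[0,0,k]))
print(proj(c,(.5686,.079,.07)),proj(cs,(.5686,.079,.07)))
cv2.imwrite("pics/v7.png",np.hstack([cv2.resize(im[100:300,240:400],(440,550)),cv2.resize(t[150:250,270:350],(355,444))[:444] if 0 else cv2.resize(t[140:260,270:345],(344,550))]))
```

```text
16.775 [0.56877225 0.07824687 0.15359265] [3.14056701e+00 2.01458712e-04 1.80873941e+00] 0.014047462274583467 58.72192740440369 [ 0.28681934  0.05605347 -1.10899862]
[315.13831956 223.52231783] [309.32342315 199.20224918]
[315.25156948 271.39254781] [308.79400846 174.05582766]
[315.09956425 200.4501498 ] [309.70131124 219.27919122]
```

View pics/v7.png

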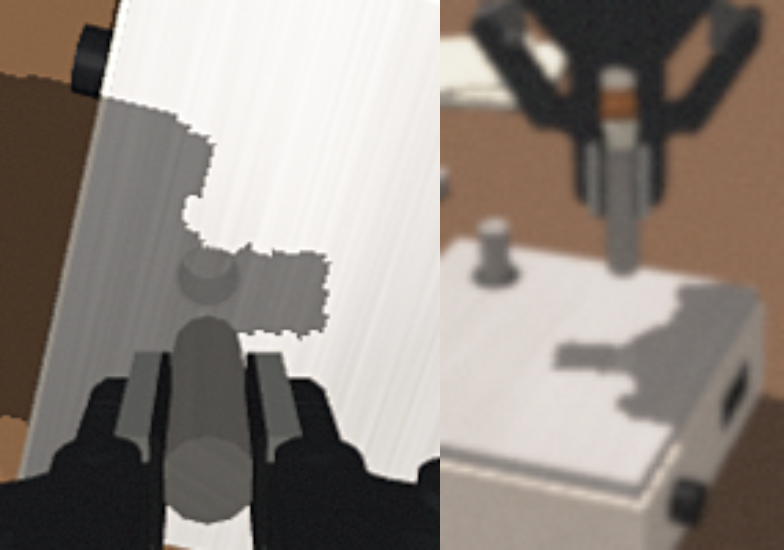

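Wrist crop: the socket is at (208,275), the post's foot edge at (208,318), and its top circle spans rows 437–522. The length matches 60 mm (47 px). The post sits slightly off-centre in the pads, so I work out that offset.

Run:
```python
from h import *
c=cam("wrist");s=bot.get_state();P=s["eef_pos"];print(P)
d=np.array([np.cos(1.809),np.sin(1.809),0])
f=lambda u,v:(240+u/2.75,100+v/2.75)
S=onz(c,*f(208,275),.07);print("socket",S)
for n,v,k,r in(("foot",318,-.033,.0075),("top far",437,.027,.008),("top near",522,.027,-.008)):
    q=onz(c,*f(208,v),P[2]+k)-r*d-P;print(n,q.round(4),"along x_tool",(q@d).round(4))
```

```text
[0.56874495 0.07833968 0.15348871]
socket [0.56878653 0.07972052 0.07      ]
foot [ 0.0007 -0.0019 -0.033 ] along x_tool -0.002
top far [ 0.0005 -0.0016  0.027 ] along x_tool -0.0017
top near [ 0.0004 -0.0011  0.027 ] along x_tool -0.0011
```

Request:
servo_tool(
  commands=[
    [0, 0, 0, -0.0002, 0.0025, -0.015, 0],
    [0, 0, 0, -0.0002, 0.0025, -0.033, 0],
    [0, 0, 0, -0.0002, 0.0025, -0.043, 0],
    [0, 0, 0, -0.0002, 0.0025, -0.047, 0],
    [0, 0, 0, -0.0002, 0.0025, -0.049, 0],
    [0, 0, 0, -0.0002, 0.0025, -0.05, 0],
    [0, 0, 0, -0.0002, 0.0025, -0.051, 0],
    [0, 0, 0, -0.0002, 0.0025, -0.0515, 0],
    [0, 0, 0, -0.0002, 0.0025, -0.052, 0],
    [0, 0, 0, -0.0002, 0.0025, -0.052, 0],
  ],
)

```text
clock: 18.08
eef_pos: [0.5684, 0.0813, 0.1008]
tcp_rot: [3.141, 0.0, 1.81]
ft_force: [0.7, -0.4, 0.6]
width: 0.014
grip_force: 58.7
```

Request:
servo_tool(
  commands=[
    [0, 0, 0, 0, 0, -0.0007, 0],
    [0, 0, 0, 0, 0, -0.0014, 0],
    [0, 0, 0, 0, 0, -0.0021, 0],
    [0, 0, 0, 0, 0, -0.003, 0],
    [0, 0, 0, 0, 0, -0.004, 0],
    [0, 0, 0, 0, 0, -0.005, 0],
  ],
)

```text
clock: 18.82
eef_pos: [0.5683, 0.0813, 0.0958]
tcp_rot: [3.142, 0.0, 1.81]
ft_force: [1.4, -2.1, 1.1]
width: 0.014
grip_force: 58.8
```

Request:
servo_tool(
  commands=[
    [0, 0, 0, 0.0002, -0.0005, -0.001, 0],
    [0, 0, 0, 0.0002, -0.0005, -0.003, 0],
    [0, 0, 0, 0.0002, -0.0005, -0.005, 0],
    [0, 0, 0, 0.0002, -0.0005, -0.007, 0],
    [0, 0, 0, 0.0002, -0.0005, -0.009, 0],
    [0, 0, 0, 0.0002, -0.0005, -0.011, 0],
  ],
)

```text
clock: 19.58
eef_pos: [0.5685, 0.0809, 0.0846]
tcp_rot: [-3.141, -0.0, 1.81]
ft_force: [0.6, -0.4, 0.6]
width: 0.0141
grip_force: 58.7
```

Request:
servo_tool(
  commands=[
    [0, 0, 0, 0, 0, -0.003, 0],
    [0, 0, 0, 0, 0, -0.006, 0],
    [0, 0, 0, 0, 0, -0.008, 0],
    [0, 0, 0, 0, 0, -0.009, 0],
    [0, 0, 0, 0, 0, -0.0096, 0],
    [0, 0, 0, 0, 0, -0.0102, 0],
    [0, 0, 0, 0, 0, -0.0106, 0],
    [0, 0, 0, 0, 0, -0.0106, 0],
  ],
)

```text
clock: 20.58
eef_pos: [0.5685, 0.0809, 0.0742]
tcp_rot: [3.142, 0.0, 1.81]
ft_force: [0.8, -0.4, -0.4]
width: 0.014
grip_force: 58.7
```

Request:
servo_tool(
  commands=[
    [0, 0, 0, 0, 0, -0.0004, 0],
    [0, 0, 0, 0, 0, -0.0008, 0],
    [0, 0, 0, 0, 0, -0.0012, 0],
    [0, 0, 0, 0, 0, -0.0012, 0],
  ],
)

```text
clock: 21.08
eef_pos: [0.5685, 0.0809, 0.0731]
tcp_rot: [3.142, 0.0, 1.81]
ft_force: [-1.0, 0.9, 0.7]
width: 0.014
grip_force: 59.1
```

Request:
servo_tool(
  commands=[
    [0, 0, 0, 0, 0, -0.0003, 0],
    [0, 0, 0, 0, 0, -0.0006, 0],
    [0, 0, 0, 0, 0, -0.0006, 0],
  ],
)

```text
clock: 21.45
eef_pos: [0.5686, 0.0809, 0.073]
tcp_rot: [3.141, 0.0, 1.81]
ft_force: [-2.6, -0.6, 7.9]
width: 0.0141
grip_force: 59.8
```

Bottom reached at 7.9 N at the expected height. The length was verified as 60 mm, so I release and rise.

Request:
servo_tool(
  commands=[
    [0, 0, 0, 0, 0, 0.0005, 0],
    [0, 0, 0, 0, 0, 0.0005, 0.2],
    [0, 0, 0, 0, 0, 0.0005, 0.4],
    [0, 0, 0, 0, 0, 0.0005, 0.5],
    [0, 0, 0, 0, 0, 0.0005, 0.5],
    [0, 0, 0, 0, 0, 0.04, 0.5],
    [0, 0, 0, 0, -0.03, 0.1, 0.5],
    [0, 0, 0, -0.03, -0.09, 0.12, 0.5],
    [0, 0, 0, -0.06, -0.14, 0.12, 0.5],
    [0, 0, 0, -0.06, -0.14, 0.12, 0.5],
  ],
)

```text
clock: 22.7
eef_pos: [0.5072, -0.0615, 0.193]
tcp_rot: [3.141, 0.001, 1.806]
ft_force: [0.9, 0.2, 0.7]
width: 0.0429
grip_force: 0.0
```

Run:
```python
from h import *
t=bot.grab_frame("side");p=bot.grab_frame("top");cs=cam("side");s=bot.get_state();print(s["clock"],s["eef_pos"],s["ft_force"])
for x in((.5687,.0793,.1),(.6587,.1364,.1),(.6575,.0202,.1)):print(proj(cs,x),proj(cam("top"),x))
cv2.imwrite("pics/v8.png",np.hstack([cv2.resize(t[150:350,230:410],(495,550)),cv2.resize(p[120:240,200:266] if 0 else p[120:230,270:331],(305,550))]))
```

```text
22.8 [ 0.50843214 -0.05959063  0.19258989] [0.25865215 0.49668635 0.39807408]
[309.36528815 207.67753957] [312.77695974 181.36833335]
[260.26491121 214.15284416] [292.0143084  146.80376832]
[282.29584152 189.55019956] [336.45750247 148.57616737]
```

View pics/v8.png

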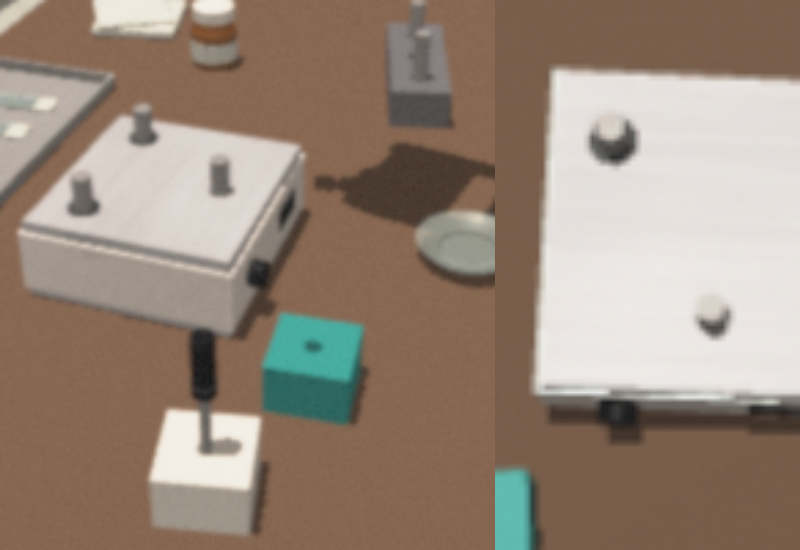

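The post stands upright in the socket, level with the others: its top is at (310,208) and I expected (309,208). The rod is in its holder and the two other posts are in the rack.

```bash
python3 -c "
from bench import bot
print(bot.finish_job())"
```

```text
the job is handed in; nothing more can be done
None
```

The socket measured 30 mm deep, so I fitted the 60 mm short post to the bottom (about 8 N), level with the two fixed posts; the rod is back in its holder, and I handed the job in after about 23 s of robot time (no verdict was returned).

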